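# Unlock a bench shaker: park its transit pin

## Robot

A 6-joint arm with a two-finger parallel gripper is mounted at the origin on a cart in front of the work surface, level with it; the furniture and walls round the work are solid. World frame = base frame: x ahead of the robot, y to its left, z up, the work surface at z = 0. Lengths are in m, angles in rad, forces in N, time in s.
With the tool pointing down it reaches from about 0.35 to 0.775 m from the base axis. Payload 5.5 kg.
Tool frame: the origin (TCP) lies midway between the tips of the shut fingers; the grasp point (between the pads) lies 19 mm behind it; z points along the fingers, y is the line along which they close (so a half turn about z gives the same grasp; the last joint's range is limited). The gripper opens to 85 mm and grips with 20 to 120 N. Pads are 22 mm wide; open, the fingers measure 114 mm over their backs; the gripper's body (76 mm by 85 mm) begins 54 mm behind the grasp point. The pads swing forward as they close: fully open they stand 13 mm farther back than shut.
Start: joints at [0.996, 0.313, 0.046, 1.304, 0, 1.431], TCP at [0.242, 0.522, 0.231] pointing down, gripper open.
Joint ranges: [-2.76, 2.76], [-0.86, 1.69], [-1.03, 1.26], [-2.2, 2.34], [-1.47, 1.5], [-3.14, 3.14]. Speed limits (rad/s): [2.57, 2.57, 3.14, 3.14, 3.14, 3.14].

## Interface

Orientations are given as a unit quaternion [w, x, y, z].
In Python, from workcell import env gives the robot as it stands.
- The arm moves only by the tool move_arm, never from a script. Its argument "targets" is a list of rows, each a list of 3 entries, a list of its own where there are three numbers: the shift along the tool's x, y, z in mm, then the turn, a rotation vector about the tool's x, y, z in units of 10 degrees (1.0 is 10 degrees), then the closure, from -1 (fully open) to 1 (shut). In form: [[[dx, dy, dz], [ax, ay, az], gripper], ...]. A call has 1 to 5 rows; each row is the pose to reach, as a shift and turn from the pose commanded when the call began, along the tool's axes at that moment; what a row does not reach only later rows make up. A row lasts 1/8 s, in which the tool goes at most 62.5 mm and 10.7 degrees, less where a joint would pass 70% of its speed; a pose out of reach is approached as far as the arm can. A call with a gripper value outside its range is refused whole. The fingers move at their own pace and stop on an object; "squeeze" is the grip in N (left out, the last holds). Time passes only in rows, so rows that repeat a pose let the fingers close. It gives the time, the measured TCP pose, the force, the opening and the grip force at its end, in the units of the state.
- env.get_state(): the state, without advancing time (a new reading comes with each control period).
- env.read_camera(name): name is "side" or "top" or "wrist"; returns a dict with "pixels" (420x560x3 uint8, red, green, blue), "fovy" (degrees; the focal length in pixels is half the picture's height over the tangent of half this angle, whatever the lens; pixels are square), "cx", "cy" (the principal point, pixels), "extrinsics" (4x4, takes a point from world to camera coordinates); the wrist camera has in their place "mount" (4x4, takes a point from camera to tool coordinates, whose origin is the TCP and whose axes are the flange's). Camera axes: x right, y up, looking along -z (the intrinsics and any distortion apply to the point x, -y, -z); pixel columns grow to the right and rows downward; lengths in m; the calibration is good to about 2 mm. A picture is of the moment at which its call begins: read the wrist's pose just before it. There is no depth.
- env.hand_in(): hands the job in; it is judged then, once.
Trained networks look in a picture, given as the dict that the camera call returned (one of the last four; its "shot" number tells which), for a name from the list of things; names that differ only in an ending like _2 or _b are one class to them, and where a whole thing is asked for, a point or a joint stands for the part that bears it (a point fixed in the world has none). Each returns a list of dicts, best first, with "confidence" (0 to 1); they miss things now and then, are a little off and sometimes report something else, mostly with a low value. They report only what shows in the picture. A call takes as long as a camera call. They do not tell look-alikes from the thing itself.
- env.spot_in(thing, picture): "centre" ([x, y, z] in m, in world coordinates, good to about 4 mm: the middle of the surface that is visible of it).
- env.regions_of(thing, picture): "mask" (420x560 bool, what is visible of it).
- env.landmark_of(thing, picture): "centre" ([x, y, z] in m, in world coordinates, good to about 4 mm: a listed point, or the origin of a listed thing).
The state is a dict: "clock": time; "joint_pos": joint angles; "qvel": joint speeds; "tau": joint torques, N m; "tcp_pos": TCP position; "orientation": TCP orientation; "wrist_force": force on the tool from outside, world axes, zero at the start; "ft_torque": the same for the moment, N m; "finger_gap": finger opening in m; "grip_force": force on a finger pad.
Only numpy, scipy, OpenCV 4.12 (cv2) and the standard library are available. Lean on these libraries where they do the work, as an engineer would, in place of code of your own. Each camera call takes 0.05 s, during which the arm holds its last target. There are 200 camera calls.

## Task

The small bench shaker is still locked for transport. Draw the red-headed transit pin straight up out of its bore in the platform and park it in the notch of the yellow bracket at the shaker's side: shank hanging upright in the notch, collar resting flat on the bracket. Lower it in rather than letting it drop, let go of it, and leave the black-headed pin fully home in its bore.

Things in the scene. Friction and masses are not known exactly. Their poses are not given: they have to be found in the camera images.
- red_pin: Loose upright pin, 0.12 kg, in one of the two bores (which one varies). Origin: on its axis, underside of its steel collar; z up. Below: shank 14 mm dia, 50 mm long. Above: collar 58 mm dia, 4 mm thick; slim neck; red cylindrical head 26 mm dia, 8 to 48 mm above the origin (grip at about 28 mm, any direction). Lifts freely, 2 mm radial play; raise it 100 mm or more to pass over the other pin.
- black_pin: Locating pin of the same shape and size as the red pin but with a black head; it stands in the other bore, collar on the platform, and is to stay there. Origin and axes as for the red pin.
- shaker: Fixed bench shaker, white, dark front panel. Origin: centre of its underside; x to its back, y to its left, z up. Aluminium platform 136 x 204 mm (x, y), top at z = 85 mm. Bores 18 mm dia at x = 0, y = 55 and -55 mm, one pin in each. Yellow bracket on its +y side: plate 92 mm wide (x), y = 100 to 176 mm, 10 mm thick, top level with the platform top, free space below.
- notch (a point): Parking point: mid-notch on the yellow bracket's top face, at (0, 147, 85) mm in the shaker's frame, axes parallel to it. The notch is a slot right through the plate, 34 mm wide (x), from its closed end at y = 120 mm to its open mouth at y = 176 mm. The parked pin's origin (collar underside) comes here; it can be lowered in from straight above.
Things that resemble listed ones, but are neither listed nor needed, are in the scene too. Leave any blue or brown look-alike of the red_pin alone.

How it is judged:
By the outcome, as a careful person would: the job done as asked, in the order asked, and still so for the second after the job is handed in, with the robot touching nothing.
It also fails if it takes over 38 s, if anything falls off the work surface, if the arm or the gripper's body presses on something with over 40 N, if the wrist force passes 120 N, or if a joint passes its speed limit or range.

## Working session

There is one attempt and no reset: what is moved stays moved. The work goes in short steps, Python scripts to look and compute and a tool call to move; the robot and the scene stay as the last step left them, time stands still between calls to the robot, and variables do not carry over. Pictures are saved under pics/ and viewed, at most 10 in all, crops included, and the job is handed in when it is done.

Besides the shell and the picture viewer there is one more tool, called after "Request:" by a JSON object that holds its "op" and its "data". move_arm: Moves the arm, as the interface text tells. Its arguments: {"type":"object","properties":{"targets":{"type":"array","items":{"type":"array"}},"squeeze":{"type":"number"}},"required":["targets"]}

```bash
mkdir -p pics; cat > h.py <<'E'
import numpy as np, cv2
from workcell import env
from scipy.spatial.transform import Rotation as R
def save(p,n): cv2.imwrite('pics/'+n+'.png',p['pixels'][:,:,::-1])
E
python3 - <<'E'
from h import *
s=env.get_state(); print({k:np.round(v,4).tolist() for k,v in s.items()})
for c in ['top','side','wrist']:
    p=env.read_camera(c); save(p,c+'0')
    print(c,p['fovy'],p['cx'],p['cy'],[k for k in p])
    for t in ['red_pin','black_pin','shaker','notch']:
        for d in env.landmark_of(t,p)[:4]: print(t,'L',np.round(d['centre'],4),round(d['confidence'],2))
        for d in env.spot_in(t,p)[:4]: print(t,'S',np.round(d['centre'],4),round(d['confidence'],2))
E
python3 -c "
import cv2,numpy as np
a=[cv2.imread('pics/%s0.png'%c) for c in('top','side')]
"
```

```text
{'clock': 0.0, 'joint_pos': [0.9964, 0.314, 0.045, 1.3036, -0.0, 1.4312], 'qvel': [-0.0008, -0.0012, 0.0003, 0.0018, -0.0017, -0.0006], 'tau': [0.0014, -48.0631, 29.8532, 0.0194, -0.0001, 0.0], 'tcp_pos': [0.2419, 0.5211, 0.2304], 'orientation': [-0.0003, 0.2157, 0.9765, -0.0009], 'wrist_force': [0.2699, 0.2986, 0.8497], 'ft_torque': [-0.0202, 0.0074, -0.005], 'grip_force': 0.0, 'finger_gap': 0.0854}
top 51.92863128799348 284.85038697943514 211.52102380985417 ['pixels', 'fovy', 'cx', 'cy', 'extrinsics', 'shot']
red_pin L [ 0.5046 -0.0529  0.0478] 0.9
red_pin L [0.3957 0.2081 0.0513] 0.85
red_pin L [0.4    0.2924 0.0505] 0.8
red_pin L [0.5223 0.1862 0.0874] 0.6
red_pin S [0.395  0.2072 0.0525] 0.87
red_pin S [ 0.5038 -0.0456  0.0516] 0.85
red_pin S [0.521  0.1879 0.0895] 0.76
red_pin S [0.3988 0.2905 0.0545] 0.67
black_pin L [0.54   0.0823 0.0836] 0.57
black_pin S [0.5314 0.0816 0.0871] 0.85
shaker L [ 0.5308  0.1317 -0.0011] 0.73
shaker L [0.52   0.275  0.0861] 0.58
shaker S [0.5224 0.1503 0.0856] 0.76
notch L [0.5214 0.2771 0.0851] 0.98
notch S [0.5244 0.1467 0.0862] 0.93
side 53.975448493346214 281.0157310655101 198.6177334507323 ['pixels', 'fovy', 'cx', 'cy', 'extrinsics', 'shot']
red_pin L [0.534  0.1858 0.0865] 0.65
red_pin L [0.3895 0.2083 0.051 ] 0.65
red_pin L [0.3962 0.2971 0.0524] 0.57
red_pin S [0.5298 0.1759 0.1007] 0.86
red_pin S [ 0.4972 -0.0632  0.0565] 0.83
red_pin S [0.4014 0.2902 0.0778] 0.69
red_pin S [0.3898 0.1998 0.0562] 0.65
black_pin L [0.5393 0.0774 0.0808] 0.55
black_pin S [0.5355 0.0655 0.0938] 0.65
shaker L [0.5368 0.1289 0.0022] 0.65
shaker S [0.5158 0.0478 0.0815] 0.56
notch L [0.5135 0.277  0.088 ] 0.87
notch S [0.5155 0.0519 0.0775] 0.64
wrist 58.68261380728145 278.90431295691917 205.3368371656869 ['pixels', 'fovy', 'cx', 'cy', 'mount', 'shot']
red_pin L [0.399  0.2939 0.0497] 0.84
red_pin S [0.3981 0.3104 0.055 ] 0.67
```

View pics/top0.png

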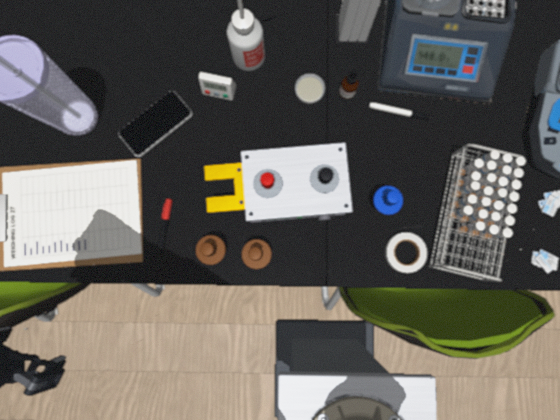

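View pics/side0.png

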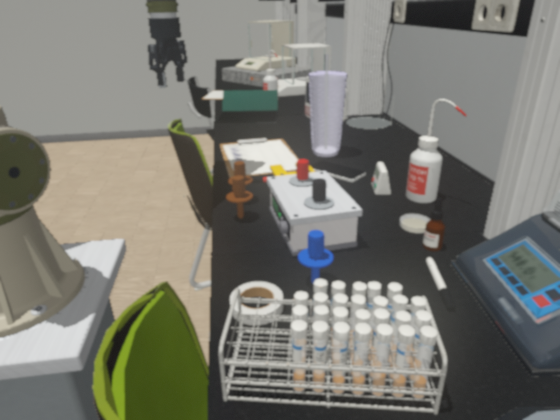

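The top view shows the red pin's head at about (267,180), the black one at (325,176), the yellow bracket to the left with its notch near (230,187), and two brown decoys at (210,247) and (256,252). The side view agrees. Next I'll fit the shaker pose from pixels.

```bash
cat >> h.py <<'E'
def ray(p,uv,z,T=None):
    """world points where pixels uv meet height z"""
    f=p['pixels'].shape[0]/2/np.tan(np.radians(p['fovy']/2)); uv=np.atleast_2d(uv).astype(float)
    d=np.c_[(uv[:,0]-p['cx'])/f,-(uv[:,1]-p['cy'])/f,-np.ones(len(uv))]
    M=np.linalg.inv(p['extrinsics']) if T is None else T
    D=d@M[:3,:3].T; o=M[:3,3]
    return o+D*((z-o[2])/D[:,2])[:,None]
def cen(m): return np.argwhere(m).mean(0)[::-1]
def wristT(s,p):
    T=np.eye(4); q=s['orientation']; T[:3,:3]=R.from_quat([q[1],q[2],q[3],q[0]]).as_matrix(); T[:3,3]=s['tcp_pos']
    return T@p['mount']
def big(m):
    n,l,st,c=cv2.connectedComponentsWithStats(m.astype(np.uint8)); return l==1+st[1:,4].argmax()
E
python3 - <<'E'
from h import *
p=env.read_camera('top'); print(np.round(np.linalg.inv(p['extrinsics']),3).tolist())
hsv=cv2.cvtColor(p['pixels'],cv2.COLOR_RGB2HSV); h,s,v=[hsv[...,i].astype(int) for i in range(3)]
roi=np.zeros(h.shape,bool); roi[135:230,195:360]=1
yel=big(roi&(h>18)&(h<35)&(s>150)&(v>120)); red=big(roi&((h<8)|(h>172))&(s>150)&(v>80))
gray=big(roi&(s<60)&(v>110))
for n,m,z in (('yel',yel,.085),('plat',gray,.085)):
    c=cv2.findContours(m.astype(np.uint8),0,2)[0]; c=max(c,key=cv2.contourArea)[:,0]
    W=ray(p,c,z)[:,:2]; (a,b,g)=cv2.minAreaRect((W*1000).astype(np.float32)); print(n,m.sum(),a,b,g, c.min(0),c.max(0))
print('red',cen(red),ray(p,cen(red),.133),red.sum())
print('redx',ray(p,[[267,180],[267,188]],.085))
big_=cv2.resize(p['pixels'][130:280,180:380,::-1],None,fx=4,fy=4,interpolation=cv2.INTER_CUBIC); cv2.imwrite('pics/crop.png',big_)
E
```

```text
[[0.016, 0.992, -0.123, 0.37], [-1.0, 0.016, 0.001, 0.151], [0.003, 0.123, 0.992, 0.907], [0.0, 0.0, 0.0, 1.0]]
yel 1323 (517.7228393554688, 269.0972595214844) (94.28792572021484, 72.67909240722656) 5.527925968170166 [204 162] [243 212]
plat 7197 (528.48876953125, 129.21165466308594) (146.6463623046875, 207.55589294433594) 5.785369396209717 [240 142] [352 221]
red [267.01333333 179.64666667] [[0.52409724 0.18330166 0.133     ]] 150
redx [[0.53294548 0.18532835 0.085     ]
 [0.51721902 0.18499851 0.085     ]]
```

View pics/crop.png

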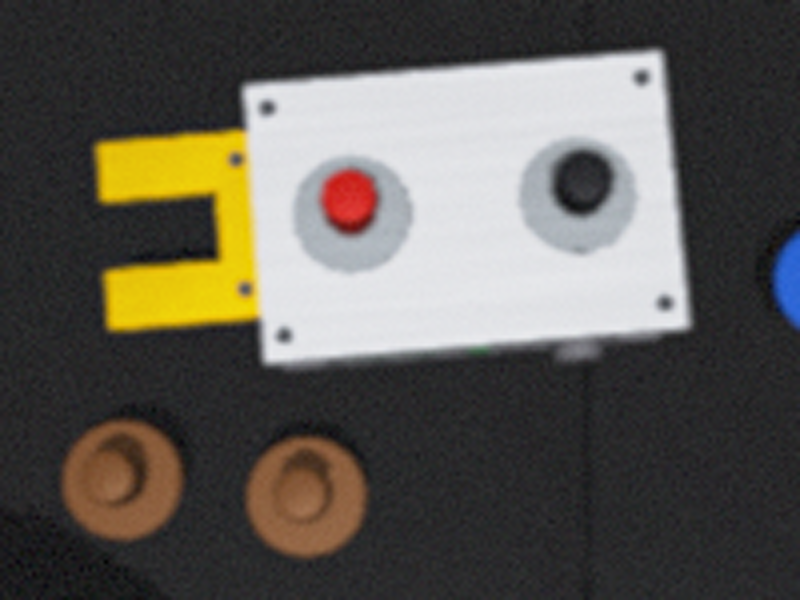

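The crop confirms the red pin sits in the +y bore, towards the bracket, and the yaw is about 5.6°. My estimates are red at about (0.5255, 0.1855), notch at about (0.517, 0.277). The first move is to above the red pin.

Request:
{"op": "move_arm", "data": {"targets": [[[-50,-23,0],[0,0,0],-1],[[-105,-48,0],[0,0,0],-1],[[-160,-73,0],[0,0,0],-1],[[-215,-98,0],[0,0,0],-1],[[-265,-122,0],[0,0,0],-1]], "squeeze": 40}}

```text
clock: 2.02
tcp_pos: [0.4324, 0.2976, 0.2315]
orientation: [0.0, 0.216, 0.976, 0.0]
wrist_force: [-0.2, 0.5, -0.2]
finger_gap: 0.0856
grip_force: 0.0
```

Request:
{"op": "move_arm", "data": {"targets": [[[-50,-23,0],[0,0,0],-1],[[-90,-43,0],[0,0,0],-1],[[-120,-58,0],[0,0,0],-1],[[-133,-63,0],[0,0,0],-1],[[-133,-63,0],[0,0,0],-1]]}}

```text
clock: 2.65
tcp_pos: [0.5255, 0.1859, 0.2311]
orientation: [-0.0, 0.216, 0.976, 0.0]
wrist_force: [-0.6, 1.1, 0.3]
finger_gap: 0.0853
grip_force: 0.0
```

```bash
python3 - <<'E'
from h import *
s=env.get_state(); p=env.read_camera('wrist'); save(p,'w1'); T=wristT(s,p)
print(s['tcp_pos'],s['orientation'],s['clock'],s['finger_gap'])
hsv=cv2.cvtColor(p['pixels'],cv2.COLOR_RGB2HSV); h,ss,v=[hsv[...,i].astype(int) for i in range(3)]
red=big(((h<8)|(h>172))&(ss>150)&(v>80)); print(red.sum(),cen(red),ray(p,cen(red),.133,T),ray(p,cen(red),.113,T))
for t in ['red_pin','notch','black_pin','shaker']:
    for d in env.landmark_of(t,p)[:3]: print(t,np.round(d['centre'],4),d['confidence'])
E
```

```text
[0.52545721 0.18587264 0.23110982] [-2.48493885e-04  2.16274717e-01  9.76332511e-01  1.14328326e-04] 2.65 0.08531480799024417
1395 [279.21577061 200.84802867] [[0.52323181 0.18750012 0.133     ]] [[0.52895024 0.18484567 0.113     ]]
red_pin [0.3913 0.209  0.048 ] 0.88
red_pin [0.529  0.1828 0.088 ] 0.87
red_pin [ 0.5048 -0.0598  0.0466] 0.85
black_pin [0.5397 0.0788 0.0809] 0.63
shaker [ 0.536   0.125  -0.0016] 0.98
```

View pics/w1.png

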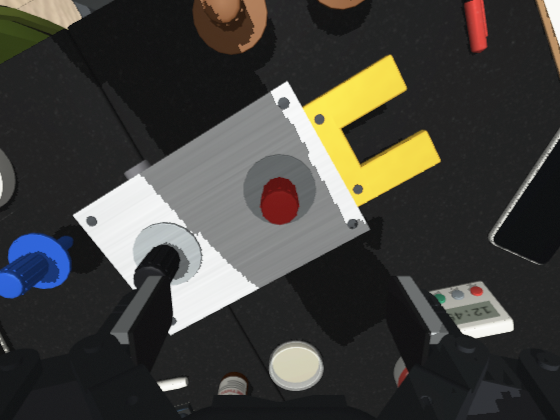

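The wrist view shows the red collar centred near (280,189), the red head below it at (280,200), and the slot's closed-end corners at (343,129) and (361,166), with mouth corners at (406,88) and (428,131). The fingers clear the black pin.

```bash
python3 - <<'E'
from h import *
s=env.get_state(); p=env.read_camera('wrist'); T=wristT(s,p)
print('collar',ray(p,[280,189],.089,T)); 
a=ray(p,[[343,129],[361,166],[406,88],[428,131]],.085,T); print(a)
b=(a[:2].mean(0)+a[2:].mean(0))/2;print('mid',b)
c=ray(p,[[287,82],[369,229],[171,334],[74,214]],.085,T);print('plat',c,c.mean(0))
hsv=cv2.cvtColor(p['pixels'],cv2.COLOR_RGB2HSV); h,ss,v=[hsv[...,i].astype(int) for i in range(3)]
red=big(((h<8)|(h>172))&(ss>150)&(v>80)); ys,xs=np.nonzero(red); print(xs.min(),xs.max(),ys.min(),ys.max(), ray(p,[(xs.min()+xs.max())/2,ys.max()],.133,T))
E
```

```text
collar [[0.52635509 0.1875674  0.089     ]]
[[0.50436323 0.25049162 0.085     ]
 [0.53695956 0.25272966 0.085     ]
 [0.49605392 0.30364985 0.085     ]
 [0.53288586 0.30880973 0.085     ]]
mid [0.51756564 0.27892022 0.085     ]
plat [[0.4555484  0.2257737  0.085     ]
 [0.58958436 0.23981138 0.085     ]
 [0.61094097 0.03869172 0.085     ]
 [0.47608277 0.02488772 0.085     ]] [0.53303913 0.13229113 0.085     ]
259 297 179 225 [[0.53791011 0.18064118 0.133     ]]
```

Request:
{"op": "move_arm", "data": {"targets": [[[0,1,40],[0,0,0],-1],[[0,1,80],[0,0,0],-1],[[0,1,110],[0,0,0],-1],[[0,1,130],[0,0,0],-1],[[0,1,136],[0,0,0],-1]]}}

```text
clock: 3.58
tcp_pos: [0.5243, 0.1874, 0.094]
orientation: [-0.001, 0.215, 0.977, -0.0]
wrist_force: [0.1, 0.4, 1.1]
finger_gap: 0.0855
grip_force: 0.0
```

Request:
{"op": "move_arm", "data": {"targets": [[[0,0,0],[0,0,0],1],[[0,0,0],[0,0,0],1],[[0,0,0],[0,0,0],1],[[0,0,0],[0,0,0],1],[[0,0,0],[0,0,0],1]], "squeeze": 40}}

```text
clock: 4.2
tcp_pos: [0.5264, 0.1871, 0.0963]
orientation: [0.001, 0.216, 0.976, 0.0]
wrist_force: [-1.3, 0.6, 5.8]
finger_gap: 0.0255
grip_force: 39.7
```

Request:
{"op": "move_arm", "data": {"targets": [[[0,0,0],[0,0,0],1],[[0,0,0],[0,0,0],1],[[0,0,0],[0,0,0],1]]}}

```text
clock: 4.58
tcp_pos: [0.5264, 0.1871, 0.0963]
orientation: [0.001, 0.216, 0.976, 0.0]
wrist_force: [-0.4, 0.1, 5.7]
finger_gap: 0.0251
grip_force: 39.7
```

Request:
{"op": "move_arm", "data": {"targets": [[[0,0,-8],[0,0,0],1],[[0,0,-20],[0,0,0],1],[[0,0,-38],[0,0,0],1],[[0,0,-58],[0,0,0],1],[[0,0,-78],[0,0,0],1]]}}

```text
clock: 5.2
tcp_pos: [0.5256, 0.187, 0.1744]
orientation: [-0.0, 0.216, 0.976, 0.0]
wrist_force: [0.9, 0.4, -1.1]
finger_gap: 0.0254
grip_force: 39.4
```

Request:
{"op": "move_arm", "data": {"targets": [[[0,0,-16],[0,0,0],1],[[0,0,-28],[0,0,0],1],[[0,0,-34],[0,0,0],1],[[0,0,-34],[0,0,0],1]]}}

```text
clock: 5.7
tcp_pos: [0.5258, 0.187, 0.2074]
orientation: [0.0, 0.216, 0.976, 0.0]
wrist_force: [-0.1, -0.6, -1.6]
finger_gap: 0.025
grip_force: 39.4
```

```bash
python3 - <<'E'
from h import *
s=env.get_state(); print(s['tcp_pos'],s['orientation'],s['wrist_force'],s['finger_gap'],s['clock'])
p=env.read_camera('side'); save(p,'s2')
f=210/np.tan(np.radians(p['fovy']/2))
for d in env.landmark_of('red_pin',p)[:4]: print(np.round(d['centre'],4),d['confidence'])
def proj(x):
    c=p['extrinsics']@np.r_[x,1]; return p['cx']+f*c[0]/-c[2],p['cy']-f*c[1]/-c[2]
t=s['tcp_pos']
for dz in (0,-.0113,-.0613): print(dz,proj(t+[0,0,dz]))
u,v=map(int,proj(t)); x=max(u-70,0);y=max(v-70,0); cv2.imwrite('pics/s2c.png',cv2.resize(p['pixels'][y:y+140,x:x+140,::-1],None,fx=4,fy=4)); print(x,y)
w=env.read_camera('wrist'); save(w,'w2')
E
```

```text
[0.52578391 0.18704397 0.20741865] [1.07128862e-04 2.15667299e-01 9.76466894e-01 9.77469347e-05] [-0.07285508 -0.56407516 -1.62790035] 0.02501372563981049 5.7
[0.3919 0.2079 0.0506] 0.91
[ 0.4983 -0.0549  0.0501] 0.88
[0.3943 0.2976 0.0496] 0.74
[0.5273 0.1871 0.2005] 0.73
0 (np.float64(301.3741423711227), np.float64(124.6062968724712))
-0.0113 (np.float64(301.34834758195933), np.float64(130.07370245577658))
-0.0613 (np.float64(301.2376911679219), np.float64(153.52818747234915))
231 54
```

View pics/s2c.png

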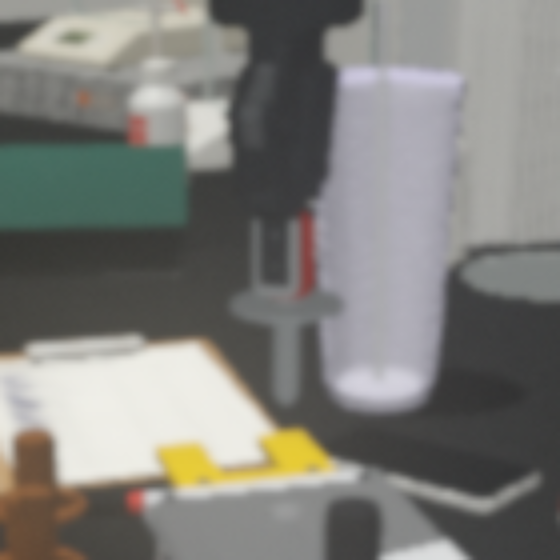

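The side view shows the red pin hanging upright in the grip. Its collar is at about (303,130) and its shank tip at (303,155), which matches a TCP-to-origin offset of about 11 mm. Now I carry it over the notch.

Request:
{"op": "move_arm", "data": {"targets": [[[8,14,0],[0,0,0],1],[[20,35,0],[0,0,0],1],[[33,57,0],[0,0,0],1],[[43,74,0],[0,0,0],1],[[46,80,0],[0,0,0],1]]}}

```text
clock: 6.48
tcp_pos: [0.5172, 0.2805, 0.207]
orientation: [-0.0, 0.215, 0.977, -0.0]
wrist_force: [0.0, -0.5, -1.0]
finger_gap: 0.025
grip_force: 39.4
```

Request:
{"op": "move_arm", "data": {"targets": [[[0,0,6],[0,0,0],1],[[0,0,18],[0,0,0],1],[[0,0,30],[0,0,0],1],[[0,0,40],[0,0,0],1],[[0,0,40],[0,0,0],1]]}}

```text
clock: 7.1
tcp_pos: [0.5169, 0.2783, 0.166]
orientation: [-0.001, 0.216, 0.976, -0.001]
wrist_force: [0.2, 0.4, -1.4]
finger_gap: 0.0249
grip_force: 39.4
```

```bash
python3 - <<'E'
from h import *
s=env.get_state(); print(s['tcp_pos'],s['orientation'],s['wrist_force'],s['finger_gap'],s['clock'])
w=env.read_camera('wrist'); T=wristT(s,w)
a=w['pixels'][:,:,::-1]
q=env.read_camera('side'); b=cv2.resize(q['pixels'][90:230,220:400,::-1],None,fx=3,fy=3)
cv2.imwrite('pics/c3.png',np.hstack([cv2.resize(a,(400,300)),cv2.resize(b,(386,300))]))
for c in (w,q):
  for d in env.landmark_of('notch',c)[:2]+env.landmark_of('red_pin',c)[:4]: print(np.round(d['centre'],4),d['confidence'])
E
```

```text
[0.51694894 0.27832291 0.16596144] [-1.00015496e-03  2.15963563e-01  9.76400712e-01 -6.22833400e-04] [ 0.24864025  0.36901374 -1.38078487] 0.02494351980859329 7.1
[0.5202 0.2772 0.1558] 0.88
[0.3902 0.2116 0.0469] 0.77
[0.4027 0.2912 0.0511] 0.65
[0.5175 0.2786 0.0863] 0.96
[0.3959 0.2983 0.0537] 0.79
[0.3864 0.2065 0.0489] 0.72
[ 0.5003 -0.0545  0.0511] 0.69
[0.5205 0.2786 0.1581] 0.67
```

View pics/c3.png

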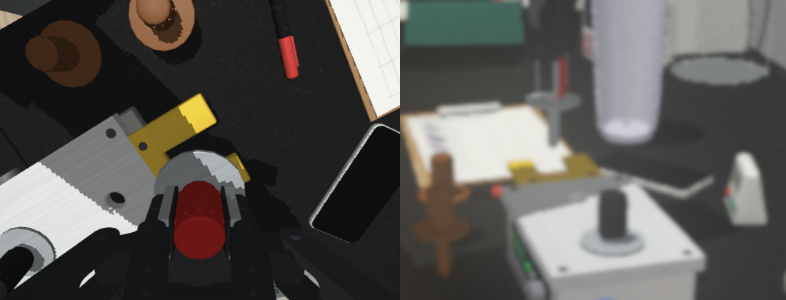

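The left half (wrist) shows the pin over the notch. The right half (side) shows the shank tip above the slot. I'll lower it, slowly near the end.

Request:
{"op": "move_arm", "data": {"targets": [[[0,0,12],[0,0,0],1],[[0,0,28],[0,0,0],1],[[0,0,44],[0,0,0],1],[[0,0,56],[0,0,0],1],[[0,0,62],[0,0,0],1]]}}

```text
clock: 8.02
tcp_pos: [0.517, 0.2787, 0.1039]
orientation: [-0.001, 0.216, 0.976, -0.0]
wrist_force: [0.3, 0.5, -1.5]
finger_gap: 0.0248
grip_force: 39.4
```

Request:
{"op": "move_arm", "data": {"targets": [[[0,0,1],[0,0,0],1],[[0,0,2],[0,0,0],1],[[0,0,3],[0,0,0],1],[[0,0,4],[0,0,0],1],[[0,0,4],[0,0,0],1]]}}

```text
clock: 8.65
tcp_pos: [0.5177, 0.279, 0.1014]
orientation: [0.0, 0.216, 0.976, 0.0]
wrist_force: [-0.4, 0.6, -1.3]
finger_gap: 0.025
grip_force: 39.4
```

Request:
{"op": "move_arm", "data": {"targets": [[[0,0,1],[0,0,0],1],[[0,0,2],[0,0,0],1],[[0,0,3],[0,0,0],1],[[0,0,3],[0,0,0],1]]}}

```text
clock: 9.15
tcp_pos: [0.5176, 0.2789, 0.0982]
orientation: [-0.0, 0.216, 0.976, -0.0]
wrist_force: [-0.1, 0.2, -1.9]
finger_gap: 0.0249
grip_force: 39.4
```

Request:
{"op": "move_arm", "data": {"targets": [[[0,0,1],[0,0,0],1],[[0,0,1.5],[0,0,0],1],[[0,0,2],[0,0,0],1],[[0,0,2],[0,0,0],1]]}}

```text
clock: 9.65
tcp_pos: [0.5177, 0.279, 0.0964]
orientation: [0.0, 0.216, 0.976, 0.0]
wrist_force: [0.1, -0.8, -1.4]
finger_gap: 0.0253
grip_force: 39.6
```

Request:
{"op": "move_arm", "data": {"targets": [[[0,0,0.5],[0,0,0],1],[[0,0,1],[0,0,0],1],[[0,0,1],[0,0,0],1]]}}

```text
clock: 10.02
tcp_pos: [0.5177, 0.279, 0.0963]
orientation: [0.0, 0.216, 0.976, 0.0]
wrist_force: [-3.7, -1.1, 5.4]
finger_gap: 0.0249
grip_force: 40.1
```

Request:
{"op": "move_arm", "data": {"targets": [[[0,0,0.5],[0,0,0],1],[[0,0,1],[0,0,0],1],[[0,0,1],[0,0,0],1]]}}

```text
clock: 10.4
tcp_pos: [0.5177, 0.279, 0.0963]
orientation: [0.001, 0.216, 0.976, 0.0]
wrist_force: [-4.6, -1.3, 12.4]
finger_gap: 0.0247
grip_force: 40.6
```

It is seated at TCP z 0.0963, as predicted. I'll relieve the preload, open, and retreat upwards.

Request:
{"op": "move_arm", "data": {"targets": [[[0,0,-1.5],[0,0,0],1],[[0,0,-1.5],[0,0,0],1],[[0,0,-1.5],[0,0,0],0.3],[[0,0,-1.5],[0,0,0],-0.2],[[0,0,-1.5],[0,0,0],-0.6]]}}

```text
clock: 11.02
tcp_pos: [0.5176, 0.2789, 0.0955]
orientation: [-0.0, 0.216, 0.976, -0.0]
wrist_force: [0.7, 0.6, 0.1]
finger_gap: 0.0653
grip_force: 0.0
```

Request:
{"op": "move_arm", "data": {"targets": [[[0,0,0],[0,0,0],-1],[[0,0,0],[0,0,0],-1],[[0,0,0],[0,0,0],-1],[[0,0,0],[0,0,0],-1]]}}

```text
clock: 11.52
tcp_pos: [0.5177, 0.2789, 0.0958]
orientation: [0.0, 0.216, 0.976, 0.0]
wrist_force: [0.3, 0.4, -0.0]
finger_gap: 0.0855
grip_force: 0.0
```

Request:
{"op": "move_arm", "data": {"targets": [[[0,0,-15],[0,0,0],-1],[[0,0,-45],[0,0,0],-1],[[0,0,-80],[0,0,0],-1],[[0,0,-110],[0,0,0],-1],[[0,0,-120],[0,0,0],-1]]}}

```text
clock: 12.15
tcp_pos: [0.5189, 0.2794, 0.219]
orientation: [0.002, 0.216, 0.976, 0.001]
wrist_force: [0.5, -0.5, 0.0]
finger_gap: 0.0855
grip_force: 0.0
```

```bash
python3 - <<'E'
from h import *
s=env.get_state(); print(s['tcp_pos'],s['wrist_force'],s['finger_gap'],s['clock'])
w=env.read_camera('wrist'); a=w['pixels'][:,:,::-1]
q=env.read_camera('side'); b=cv2.resize(q['pixels'][130:260,220:393,::-1],None,fx=3,fy=3)
cv2.imwrite('pics/c4.png',np.hstack([cv2.resize(a,(400,300)),cv2.resize(b,(399,300))]))
for c in (w,q):
  for t in ('notch','red_pin','black_pin'):
    for d in env.landmark_of(t,c)[:4]: print(t,np.round(d['centre'],4),d['confidence'])
E
```

```text
[0.51887379 0.27937777 0.21901142] [ 0.51851305 -0.46779125  0.01878613] 0.08551452145762638 12.15
red_pin [0.3998 0.2963 0.0492] 0.88
red_pin [0.3925 0.2085 0.0509] 0.58
red_pin [0.5234 0.2756 0.0871] 0.56
black_pin [0.536  0.0778 0.0823] 0.64
notch [0.5175 0.2765 0.0842] 0.61
red_pin [0.3944 0.2961 0.0513] 0.81
red_pin [ 0.5008 -0.0548  0.049 ] 0.6
red_pin [0.5228 0.2778 0.0869] 0.58
```

View pics/c4.png

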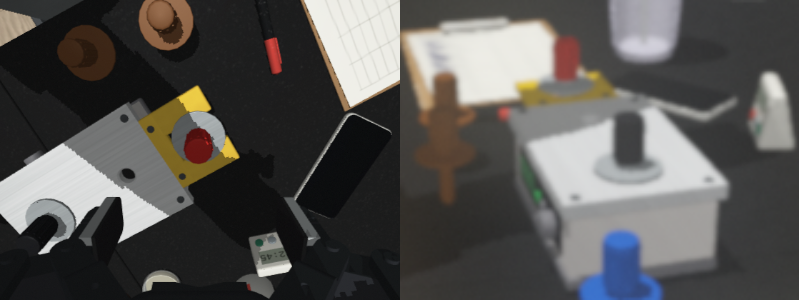

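The pin stands upright in the notch at (199,140) in the left half. Its collar is flat on the bracket, the black pin is undisturbed, and the gripper is clear. I'm handing in.

```bash
python3 -c "
from workcell import env; print(env.hand_in())"
```

```text
the job is handed in; nothing more can be done
None
```

The red pin was lowered into the bracket notch and released; the last pictures show it upright with its collar flat, the black pin appears untouched in its bore, and the job was handed in at about 12 s with no verdict returned.

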